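# Load the boat carrier into the drying case

## Task

Open the drying case: lift its hatch off the recessed seat and slide it along the channels to the other end, so that it lies flat on the deck, clear of the opening. Then take the boat carrier by its upright grip and seat it in the open well with both holes over the two pins, fully down, and let go. Do not knock the spanner, the beaker or the crucible about.

Things in the scene. Friction and masses are not known exactly. Their poses are not given: they have to be found in the camera images.
- case: Low white drying case, 160 (x) x 259 (y) x 84 mm, fixed. Origin: underside, midway across, 132 mm from its -y end. z up; channels run along y. Its +y half is an open well, inside 122 (x) x 100 (y) mm, under the hatch; its -y half is the deck. Side walls 140 mm apart guide the hatch; lips on them, undersides 80, tops 84 mm up, 122 mm apart, keep it from being lifted out.
- seat_mid (a point): Fixed point of the case (axes as the case): centre of the hatch's seat, a ledge round the well, 60 mm above the bench, where the hatch's underside rests at first. The recess is 6 mm deep toward the deck, with 3 mm play round the hatch. The lips stop the hatch when it is raised 15 mm; it must be raised over 6 mm before it can slide to -y.
- park_mid (a point): Fixed point of the case (axes as the case): on the deck, 66 mm above the bench, where the underside centre of the slid-back hatch belongs, 122 mm to -y of seat_mid. From here the hatch could go 6 mm farther to the end stop; it is clear of the opening up to 12 mm short of here.
- hatch_grip (a point): Middle of the hatch's steel grip bar, 33 mm above the hatch's underside, over its centre; axes as the case. Hatch: aluminium plate 134 (x) x 112 (y) x 5 mm, about 0.25 kg, 3 mm play per side in the channels. Bar: 70 mm along x (across the channels), 10 mm thick (y), 28 to 40 mm above the underside, on two legs at x = -30 and +30 mm.
- carrier_grip (a point): Point on the carrier's upright grip, 38 mm above its underside, over its centre. Carrier: plate 102 (x) x 66 (y) x 4 mm, 0.14 kg, 11.5 mm holes at x = -40 and +40 mm, two ceramic boats along y at x = -24 and +24 mm (tops 15 mm up). Grip: steel, 30 (x) x 10 (y) mm, top 46 mm above the underside. Starts flat on the bench left of the case; same after a half turn.
- pins_mid (a point): Fixed point in the well (axes as the case), midway between the two pins at their shoulders, 12 mm above the bench: the carrier's underside centre belongs here, its x along this x, either way round; carrier_grip is then 38 mm above it. Pins: 8 mm thick, upright, at x = -40 and +40 mm, tapered tips ending 19 mm above the shoulders.
- spanner: Bystander: steel spanner, 144 x 26 x 7 mm, lying behind the carrier, origin at its underside.
- beaker: Bystander: clear beaker 49 mm wide, 56 mm high, at the right, origin at its underside.
- crucible: Bystander: white crucible 38 mm wide, 30 mm high, at the left, origin at its underside.

How it is judged:
On the way, in this order (a step that is already met when the one before it is completed fails the run):
1. the hatch is lifted off its seat, above the level of the deck (z of hatch_grip in the frame of case above 0.0975 m), for 0.1 s.
2. the hatch is slid clear of the opening, over the deck (y of hatch_grip in the frame of case below -0.05 m), for 0.2 s.
At the end, for the whole second after the job is handed in: Hatch flat (0.05 rad) on the deck, within 3 mm of resting height, its centre at least 50 mm to the -y side of the case's origin. Carrier on both pins: centre within 5 mm of midway between them, long side along the case's x within 0.1 rad, level within 0.05 rad, within 3 mm of resting height (y of hatch_grip in the frame of case below -0.05 m and z of hatch_grip in the frame of case between 0.096 and 0.102 m and angle between each of hatch_grip, carrier_grip's own z axis and vertical below 0.05 rad and horizontal distance between carrier_grip and pins_mid below 0.005 m and angle between the x axis of carrier_grip and the x axis of case, either way round below 0.1 rad and z of carrier_grip in the frame of pins_mid between 0.035 and 0.041 m); the robot touches nothing.
It fails at once if the spanner is moved more than 40 mm (distance of spanner from where it was at the start of the episode above 0.04 m).
It fails at once if the beaker is moved more than 40 mm (distance of beaker from where it was at the start of the episode above 0.04 m).
It fails at once if the crucible is moved more than 40 mm (distance of crucible from where it was at the start of the episode above 0.04 m).
It also fails if it takes over 56 s, if anything falls off the work surface, if the arm or the gripper's body presses on something with over 40 N, if the wrist force passes 120 N, or if a joint passes its speed limit or range.

## Robot

A 7-joint arm with a two-finger parallel gripper is mounted at the origin on a cart in front of the work surface, level with it; the furniture and walls round the work are solid. World frame = base frame: x ahead of the robot, y to its left, z up, the work surface at z = 0. Lengths are in m, angles in rad, forces in N, time in s.
With the tool pointing down it reaches from about 0.4 to 0.9 m from the base axis. Payload 5.5 kg.
Tool frame: the origin (TCP) lies midway between the tips of the shut fingers; the grasp point (between the pads) lies 19 mm behind it; z points along the fingers, y is the line along which they close (so a half turn about z gives the same grasp; the last joint's range is limited). The gripper opens to 85 mm and grips with 20 to 120 N. Pads are 22 mm wide; open, the fingers measure 114 mm over their backs; the gripper's body (76 mm by 85 mm) begins 54 mm behind the grasp point. The pads swing forward as they close: fully open they stand 13 mm farther back than shut.
Start: joints at [-0.955, 0.501, -0.427, 1.55, 0.221, 1.138, -0.21], TCP at [0.225, 0.61, 0.231] pointing down, gripper open.
Joint ranges: [-2.88, 2.88], [-0.31, 2.03], [-1.54, 1.56], [0.2, 2.42], [-1.41, 4.55], [0.19, 2.02], [-2.57, 2.57]. Speed limits (rad/s): [2.57, 2.57, 3.14, 3.14, 3.14, 3.14, 3.14].

## Interface

Orientations are given as a 3x3 rotation matrix whose columns are the frame's x, y, z axes.
In Python, from cell import sense, read_camera, finish_job, trace gives the robot as it stands.
- The arm moves only by the tool arm_command, never from a script. Its argument "increments" is a list of rows, each an object of numbers: "dx", "dy", "dz": the shift along the world's x, y, z scaled (see below); "wx", "wy", "wz": the turn, a rotation vector about the world's x, y, z scaled (see below). In form: [{"dx": .., "dy": .., "dz": .., "wx": .., "wy": .., "wz": ..}, ...]. A call has 1 to 12 rows; each row shifts and turns the commanded pose from where the row before left it; what a row does not reach is not made up. The controller multiplies each number of a shift by 0.025 m and each number of a turn by 0.12 rad. A row lasts 1/10 s, in which the tool goes at most 50 mm and 8.59 degrees, less where a joint would pass 70% of its speed; a pose out of reach is approached as far as the arm can. A call with a number of a shift or a turn outside -1 to 1 is refused whole. A call with a gripper value outside its range is refused whole. "gripper" is the opening, from -1 (shut) to 1 (fully open), set as the call begins (left out, the last holds). The fingers move at their own pace and stop on an object; the grip force is fixed at half the most. Time passes only in rows, so rows that do not move let the fingers close. It gives the time, the measured TCP pose, the force, the opening and the grip force at its end, in the units of the state.
- sense(): the state, without advancing time (a new reading comes with each control period).
- read_camera(name): name is "scene" or "top" or "wrist"; returns a dict with "image" (384x512x3 uint8, red, green, blue), "vertical_fov" (degrees; the focal length in pixels is half the picture's height over the tangent of half this angle, whatever the lens; pixels are square), "cx", "cy" (the principal point, pixels), "rvec" (rotation vector, rad) and "tvec" (3), from world to camera coordinates, as OpenCV has them; the wrist camera has in their place "tool_from_camera" (4x4, takes a point from camera to tool coordinates, whose origin is the TCP and whose axes are the flange's). Camera axes: x right, y down, z forward; pixel columns grow to the right and rows downward; lengths in m; the calibration is good to about 2 mm. A picture is of the moment at which its call begins: read the wrist's pose just before it. There is no depth.
- finish_job(): hands the job in; it is judged then, once.
Trained networks look in a picture, given as the dict that the camera call returned (one of the last four; its "shot" number tells which), for a name from the list of things; names that differ only in an ending like _2 or _b are one class to them, and where a whole thing is asked for, a point or a joint stands for the part that bears it (a point fixed in the world has none). Each returns a list of dicts, best first, with "conf" (0 to 1); they miss things now and then, are a little off and sometimes report something else, mostly with a low value. They report only what shows in the picture. A call takes as long as a camera call.
- trace(picture, target): "region" (384x512 bool, what is visible of it) and "location" ([column, row] in pixels, amid what is visible of it).
The state is a dict: "t": time; "joint_positions": joint angles; "joint_velocities": joint speeds; "tau": joint torques, N m; "tcp_pos": TCP position; "ee_rot": TCP orientation; "ft_force": force on the tool from outside, world axes, zero at the start; "ft_torque": the same for the moment, N m; "gripper_width": opening from 0.0 (shut) to 1.0 (fully open); "gripper_force": force on a finger pad.
Only numpy, scipy, OpenCV 4.12 (cv2) and the standard library are available. Lean on these libraries where they do the work, as an engineer would, in place of code of your own. Each camera call takes 0.05 s, during which the arm holds its last target. There are 200 camera calls.

## Working session

There is one attempt and no reset: what is moved stays moved. The work goes in short steps, Python scripts to look and compute and a tool call to move; the robot and the scene stay as the last step left them, time stands still between calls to the robot, and variables do not carry over. Pictures are saved under pics/ and viewed, at most 11 in all, crops included, and the job is handed in when it is done.

Besides the shell and the picture viewer there is one more tool, called after "Call:" as name([rows], argument=value, ...), one row to a line, values as JSON. arm_command: Moves the arm, as the interface text tells. Its arguments: {"type":"object","properties":{"increments":{"type":"array"},"gripper":{"type":"number"}},"required":["increments"]}

```bash
mkdir -p pics
cat > h.py <<'E'
import numpy as np, cv2
from cell import sense, read_camera, finish_job, trace
def K(d):
    h,w=d["image"].shape[:2]; f=h/2/np.tan(np.radians(d["vertical_fov"])/2)
    return np.array([[f,0,d["cx"]],[0,f,d["cy"]],[0,0,1.]])
def pose(d,s=None):  # returns R,t world->cam
    if "rvec" in d: return cv2.Rodrigues(np.array(d["rvec"],float))[0],np.array(d["tvec"],float).ravel()
    T=np.eye(4);T[:3,:3]=s["ee_rot"];T[:3,3]=s["tcp_pos"]
    M=np.linalg.inv(T@np.array(d["tool_from_camera"]));return M[:3,:3],M[:3,3]
def ray(d,uv,s=None):
    R,t=pose(d,s);v=R.T@np.linalg.inv(K(d))@np.array([uv[0],uv[1],1.]);return -R.T@t,v/np.linalg.norm(v)
def atz(d,uv,z,s=None):
    c,v=ray(d,uv,s);return c+v*(z-c[2])/v[2]
def proj(d,P,s=None):
    R,t=pose(d,s);p=(K(d)@(R@np.atleast_2d(P).T+t[:,None]));return (p[:2]/p[2]).T
def tri(rs):
    A=sum(np.eye(3)-np.outer(v,v) for c,v in rs);b=sum((np.eye(3)-np.outer(v,v))@c for c,v in rs);return np.linalg.solve(A,b)
def save(n,im): cv2.imwrite("pics/"+n+".png",im[:,:,::-1])
E
python3 - <<'E'
from h import *
np.set_printoptions(precision=4,suppress=True)
s=sense();print(s["tcp_pos"],s["ee_rot"],s["gripper_width"],s["ft_force"])
D={}
for n in ["scene","top"]:
    d=D[n]=read_camera(n);print(n,ray(d,(256,192)),d["vertical_fov"])
    save(n,d["image"])
    for k in ["case","hatch_grip","carrier_grip","spanner","beaker","crucible"]:
        for r in trace(d,k)[:2]: print(n,k,round(r["conf"],2),r["location"],r["region"].sum(), atz(d,r["location"],0)[:2])
E
```

```text
[0.2244 0.6093 0.2302] [[-0.9384  0.3455 -0.0007]
 [ 0.3455  0.9384 -0.0018]
 [ 0.0001 -0.0019 -1.    ]] 1.0000203525415083 [-0.4673  0.0967 -0.5148]
scene (array([-0.2284, -0.4636,  1.1289]), array([ 0.543 ,  0.4121, -0.7316])) 53.039950534578
scene case 0.64 [288.9, 231.7] 3126 [ 0.5274 -0.0437]
scene hatch_grip 0.92 [273.8, 215.4] 749 [0.5555 0.0449]
scene carrier_grip 0.7 [211.6, 203.9] 350 [0.452 0.269]
scene spanner 0.4 [235.5, 183.5] 109 [0.5949 0.2672]
scene beaker 0.75 [392.4, 236.1] 239 [ 0.7439 -0.3493]
top (array([0.3814, 0.1517, 1.3304]), array([ 0.1234, -0.0075, -0.9923])) 56.82442910676019
top case 0.85 [315.8, 202.7] 2462 [ 0.512  -0.0851]
top hatch_grip 0.71 [286.4, 201.6] 1053 [0.5134 0.0261]
top carrier_grip 0.97 [220.3, 222.5] 428 [0.429  0.2719]
top spanner 0.63 [223.7, 220.5] 499 [0.4367 0.2595]
top spanner 0.62 [228.7, 179.9] 131 [0.5905 0.2461]
top beaker 0.71 [391.6, 153.6] 168 [ 0.7097 -0.3785]
top beaker 0.39 [316.4, 201.6] 2451 [ 0.5162 -0.0874]
```

Run:
```python
import cv2,numpy as np
a=cv2.imread("pics/scene.png")[130:290,150:430];b=cv2.imread("pics/top.png")[110:290,160:430]
a=cv2.resize(a,(440,252),interpolation=2);b=cv2.resize(b,(800,533),interpolation=2)
cv2.imwrite("pics/t1.png",b);cv2.imwrite("pics/s1.png",cv2.resize(cv2.imread("pics/scene.png")[130:290,150:430],(800,457),interpolation=2))
```

```text
(no output)
```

View pics/t1.png

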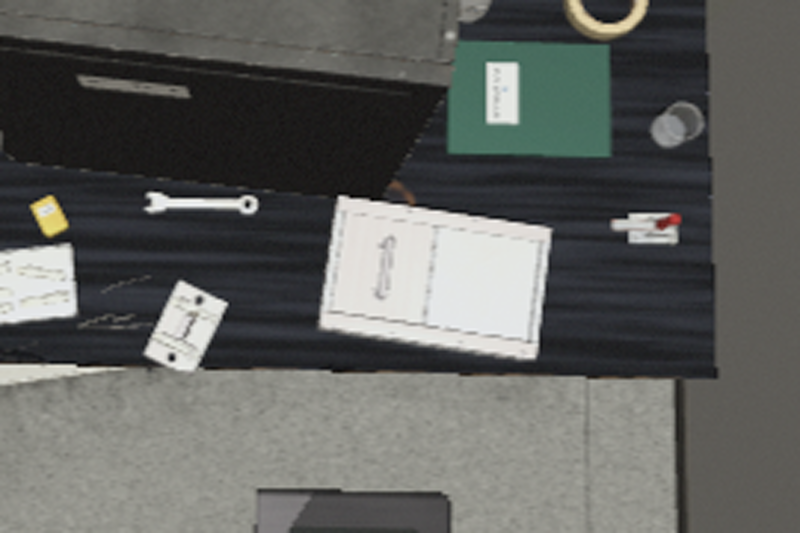

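View pics/s1.png

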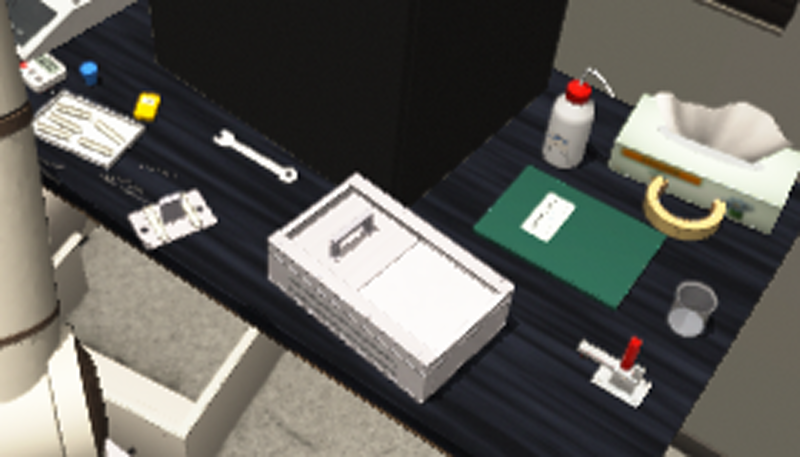

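Run:
```python
from h import *
np.set_printoptions(precision=4,suppress=True)
D={n:read_camera(n) for n in ["top","scene"]}
for k in ["hatch_grip","carrier_grip"]:
    R={n:trace(D[n],k)[0] for n in D}
    print(k,tri([ray(D[n],R[n]["location"]) for n in D]))
    for n in D:
        c=max(cv2.findContours(R[n]["region"].astype(np.uint8),0,1)[0],key=cv2.contourArea)
        b=cv2.boxPoints(cv2.minAreaRect(c)); print(n,b.tolist(),"\n",np.array([atz(D[n],p,.064 if k[0]=="h" else 0.004)[:2] for p in b]))
for p in [(338,196),(550,230),(537,360),(319,330),(434,225),(420,318)]:
    q=(p[0]/2.963+160,p[1]/2.963+110);print("case top",p,atz(D["top"],q,.084)[:2])
for p in [(357,176),(513,288),(268,240)]:
    q=(p[0]*.35+150,p[1]*.35+130);print("case scene",p,atz(D["scene"],q,.084)[:2])
# triangulate spanner end and furnace edge
```

```text
hatch_grip [0.5106 0.0228 0.0497]
top [[271.8427734375, 216.1790313720703], [276.4366455078125, 181.7248992919922], [306.960693359375, 185.7947540283203], [302.3668212890625, 220.24888610839844]] 
 [[ 0.4535  0.0835]
 [ 0.5782  0.0692]
 [ 0.5662 -0.0415]
 [ 0.4416 -0.0258]]
scene [[252.00003051757812, 214.0], [274.0000305175781, 192.0], [295.5000305175781, 213.5], [273.5000305175781, 235.5]] 
 [[ 0.4678  0.0813]
 [ 0.6042  0.0828]
 [ 0.5667 -0.0399]
 [ 0.4385 -0.0354]]
carrier_grip [0.4385 0.2574 0.0002]
top [[208.2000274658203, 228.6000213623047], [220.80003356933594, 203.40000915527344], [237.2000274658203, 211.6000213623047], [224.6000213623047, 236.80003356933594]] 
 [[0.4053 0.3154]
 [0.5001 0.2723]
 [0.4709 0.2101]
 [0.3765 0.2537]]
scene [[194.31507873535156, 203.50686645507812], [220.17808532714844, 193.8082275390625], [225.6027374267578, 208.27398681640625], [199.73973083496094, 217.97262573242188]] 
 [[0.4095 0.3203]
 [0.5102 0.2756]
 [0.4665 0.2091]
 [0.37   0.2539]]
case top (338, 196) [0.595  0.0792]
case top (550, 230) [ 0.5603 -0.1767]
case top (537, 360) [ 0.4045 -0.16  ]
case top (319, 330) [0.4338 0.0989]
case top (434, 225) [ 0.5628 -0.0367]
case top (420, 318) [ 0.4508 -0.0207]
case scene (357, 176) [0.5924 0.071 ]
case scene (513, 288) [ 0.5599 -0.181 ]
case scene (268, 240) [0.4368 0.0937]
```

Call:
arm_command([
  {"dx": 0.5, "dy": -1, "dz": 0.2, "wz": 0.16},
  {"dx": 0.5, "dy": -1, "dz": 0.2, "wz": 0.16},
  {"dx": 0.5, "dy": -1, "dz": 0.2, "wz": 0.16},
  {"dx": 0.5, "dy": -1, "wz": 0.16},
  {"dx": 0.5, "dy": -1, "wz": 0.16},
  {"dx": 0.5, "dy": -1, "wz": 0.16},
  {"dx": 0.5, "dy": -1, "wz": 0.16},
  {"dx": 0.5, "dy": -1, "wz": 0.16},
  {"dx": 0.5, "dy": -1, "wz": 0.16},
  {"dx": 0.5, "dy": -1, "wz": 0.16},
  {"dx": 0.5, "dy": -1, "wz": 0.16},
  {"dx": 0.5, "dy": -1, "wz": 0.16},
])

```text
invalid input at $.increments[0]: expected keys dx, dy, dz, wx, wy, wz
```

Call:
arm_command([
  {"dx": 0.5, "dy": -1},
  {"dx": 0.5, "dy": -1},
  {"dx": 0.5, "dy": -1},
  {"dx": 0.5, "dy": -1},
  {"dx": 0.5, "dy": -1},
  {"dx": 0.5, "dy": -1},
  {"dx": 0.5, "dy": -1},
  {"dx": 0.5, "dy": -1},
  {"dx": 0.3, "dy": -1},
  {"dx": 0.3, "dy": -1},
  {},
  {},
])

```text
invalid input at $.increments[0]: expected keys dx, dy, dz, wx, wy, wz
```

Run:
```python
from h import *
np.set_printoptions(precision=4,suppress=True)
s=sense();print(s["tcp_pos"],s["ee_rot"],s["ft_force"],s["joint_positions"])
d=read_camera("wrist");print(np.array(d["tool_from_camera"]),d["vertical_fov"])
for k in ["hatch_grip","case"]:
  for r in trace(d,k)[:1]:
    print(k,r["conf"],r["location"],r["region"].sum(),atz(d,r["location"],.1,s))
print(proj(d,np.array([[.51,.023,.1]]),s))
np.savez("w1.npz",p=s["tcp_pos"],R=s["ee_rot"]); save("w1",d["image"])
```

```text
[0.2245 0.61   0.2313] [[-0.9384  0.3455 -0.    ]
 [ 0.3455  0.9384  0.    ]
 [ 0.      0.     -1.    ]] [-1.3553  0.146  -0.2371] [-0.9548  0.5009 -0.427   1.5504  0.2208  1.1383 -0.2103]
[[-0.0003 -0.9482 -0.3178  0.0815]
 [ 1.     -0.     -0.0009 -0.0007]
 [ 0.0008 -0.3178  0.9482 -0.1421]
 [ 0.      0.      0.      1.    ]] 58.15933066614113
hatch_grip 0.22 [331.4, 319.7] 849 [0.3759 0.6314 0.1   ]
[[-103.8459  541.8683]]
```

View pics/w1.png

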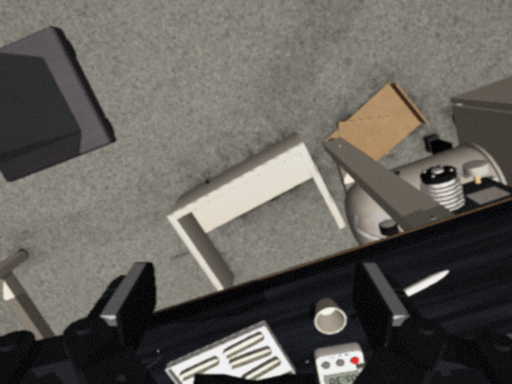

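The picture shows the view at the start pose, because both move calls were refused (every key is needed). The crucible is at about (330, 317), and there is no case in view. I'll resend the moves.

Call:
arm_command([
  {"dx": 0.5, "dy": -1, "dz": 0.2, "wx": 0, "wy": 0, "wz": 0.16},
  {"dx": 0.5, "dy": -1, "dz": 0.2, "wx": 0, "wy": 0, "wz": 0.16},
  {"dx": 0.5, "dy": -1, "dz": 0.2, "wx": 0, "wy": 0, "wz": 0.16},
  {"dx": 0.5, "dy": -1, "dz": 0, "wx": 0, "wy": 0, "wz": 0.16},
  {"dx": 0.5, "dy": -1, "dz": 0, "wx": 0, "wy": 0, "wz": 0.16},
  {"dx": 0.5, "dy": -1, "dz": 0, "wx": 0, "wy": 0, "wz": 0.16},
  {"dx": 0.5, "dy": -1, "dz": 0, "wx": 0, "wy": 0, "wz": 0.16},
  {"dx": 0.5, "dy": -1, "dz": 0, "wx": 0, "wy": 0, "wz": 0.16},
  {"dx": 0.5, "dy": -1, "dz": 0, "wx": 0, "wy": 0, "wz": 0.16},
  {"dx": 0.5, "dy": -1, "dz": 0, "wx": 0, "wy": 0, "wz": 0.16},
  {"dx": 0.5, "dy": -1, "dz": 0, "wx": 0, "wy": 0, "wz": 0.16},
  {"dx": 0.5, "dy": -1, "dz": 0, "wx": 0, "wy": 0, "wz": 0.16},
])

```text
t: 2.35
tcp_pos: [0.375, 0.309, 0.2465]
ee_rot: [[-0.993, 0.121, 0.0], [0.121, 0.993, 0.0], [-0.0, 0.0, -1.0]]
ft_force: [0.2, -0.4, 0.1]
gripper_width: 0.999
gripper_force: 0.0
```

Call:
arm_command([
  {"dx": 0.5, "dy": -1, "dz": 0, "wx": 0, "wy": 0, "wz": 0},
  {"dx": 0.5, "dy": -1, "dz": 0, "wx": 0, "wy": 0, "wz": 0},
  {"dx": 0.5, "dy": -1, "dz": 0, "wx": 0, "wy": 0, "wz": 0},
  {"dx": 0.5, "dy": -1, "dz": 0, "wx": 0, "wy": 0, "wz": 0},
  {"dx": 0.5, "dy": -1, "dz": 0, "wx": 0, "wy": 0, "wz": 0},
  {"dx": 0.5, "dy": -1, "dz": 0, "wx": 0, "wy": 0, "wz": 0},
  {"dx": 0.5, "dy": -1, "dz": 0, "wx": 0, "wy": 0, "wz": 0},
  {"dx": 0.5, "dy": -1, "dz": 0, "wx": 0, "wy": 0, "wz": 0},
  {"dx": 0.5, "dy": -1, "dz": 0, "wx": 0, "wy": 0, "wz": 0},
  {"dx": 0.5, "dy": -1, "dz": 0, "wx": 0, "wy": 0, "wz": 0},
  {"dx": 0, "dy": 0, "dz": 0, "wx": 0, "wy": 0, "wz": 0},
])

```text
t: 3.45
tcp_pos: [0.5011, 0.0556, 0.2464]
ee_rot: [[-0.992, 0.128, 0.001], [0.128, 0.992, -0.002], [-0.001, -0.002, -1.0]]
ft_force: [0.3, -0.2, 0.1]
gripper_width: 1.003
gripper_force: 0.0
```

Run:
```python
from h import *
np.set_printoptions(precision=4,suppress=True)
s=sense();print(s["t"],s["tcp_pos"],s["ee_rot"],s["ft_force"],s["joint_positions"])
d=read_camera("wrist")
for k in ["hatch_grip","case"]:
  for r in trace(d,k)[:1]:
    print(k,r["conf"],r["location"],r["region"].sum(),atz(d,r["location"],.1,s))
print(proj(d,np.array([[.51,.023,.1]]),s))
np.savez("w1.npz",p=s["tcp_pos"],R=s["ee_rot"]); save("w2",d["image"])
```

```text
3.45 [0.5011 0.0556 0.2464] [[-0.9917  0.1282  0.0011]
 [ 0.1282  0.9917 -0.0017]
 [-0.0013 -0.0016 -1.    ]] [ 0.3042 -0.188   0.12  ] [-0.0312  0.1971 -0.1517  1.9025  0.0365  1.0437  1.2439]
hatch_grip 0.84 [222.7, 180.2] 13873 [0.4987 0.0271 0.1   ]
case 0.58 [110.2, 171.7] 32752 [ 0.4788 -0.0679  0.1   ]
[[220.0589 193.0001]]
```

View pics/w2.png

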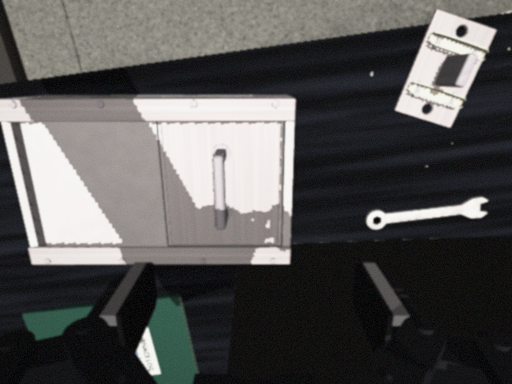

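The wrist picture shows the case with the hatch bar from about (220,150) to (221,228). The case's upper right corner is at (295,97) and its lower right at (291,264). The carrier is upper right, with holes at (462,30) and (427,108) and its grip near (458,70). The spanner is at (425,213), and the wall of the black box is below.

```bash
python3 - <<'E'
from h import *
np.set_printoptions(precision=4,suppress=True)
s=sense();d=read_camera("wrist")
P=lambda u,z:atz(d,u,z,s)[:2]
for n,u,z in [("barA",(220,151),.1),("barB",(221,227),.1),("c+y-x",(295,97),.084),("c+y+x",(291,264),.084),("c-y+x",(32,264),.084),("hole1",(462,30),.004),("hole2",(427,108),.004),("cc",(437,9),.004),("cc",(497,29),.004),("cc",(450,128),.004),("cc",(396,110),.004)]: print(n,P(u,z))
# scene triangulation of bar via template: centre in scene from 1st crop
a=(P((220,151),.1)+P((221,227),.1))/2;print("bar mid",a)
t=read_camera("top");sc=read_camera("scene")
b=ray(sc,(353*.35+150,234*.35+130)); w=ray(d,(220.5,189),s)
print("bar tri scene+wrist",tri([b,w]))
r=trace(d,"carrier_grip")[0];print(r["conf"],r["location"])
E
python3 -c "
import cv2;a=cv2.imread('pics/w2.png')
x=cv2.resize(a[130:270,190:310],(480,560),interpolation=2);y=cv2.resize(a[0:140,392:512],(480,560),interpolation=2)
import numpy as np;cv2.imwrite('pics/w2c.png',cv2.resize(np.hstack([x,y]),(800,467)))"
```

```text
barA [0.4712 0.0342]
barB [0.5404 0.0244]
c+y-x [0.4361 0.1025]
c+y+x [0.5953 0.085 ]
c-y+x [ 0.5638 -0.171 ]
hole1 [0.3964 0.2844]
hole2 [0.4697 0.252 ]
cc [0.374  0.2584]
cc [0.3997 0.3195]
cc [0.4945 0.2779]
cc [0.4677 0.2187]
bar mid [0.5058 0.0293]
bar tri scene+wrist [0.5155 0.0239 0.0717]
0.74 [107.1, 171.8]
```

View pics/w2c.png

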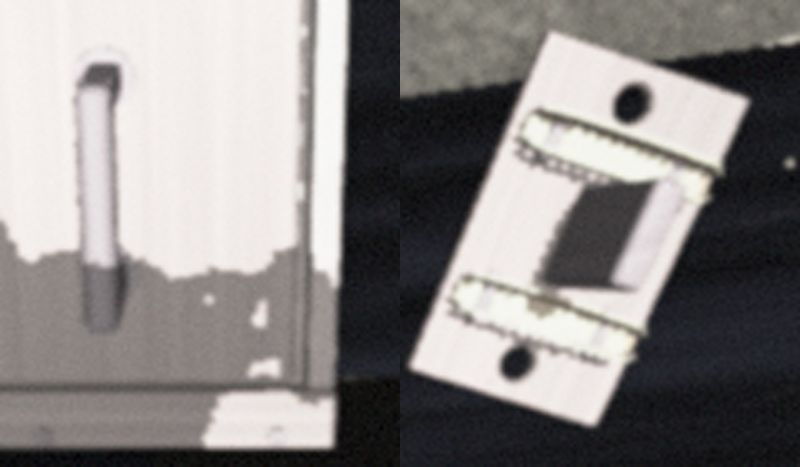

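Call:
arm_command([
  {"dx": 0.15, "dy": -0.54, "dz": -0.8, "wx": 0, "wy": 0, "wz": 0},
  {"dx": 0.14, "dy": -0.54, "dz": -0.8, "wx": 0, "wy": 0, "wz": 0},
  {"dx": 0, "dy": 0, "dz": -0.8, "wx": 0, "wy": 0, "wz": 0},
  {"dx": 0, "dy": 0, "dz": -0.8, "wx": 0, "wy": 0, "wz": 0},
  {"dx": 0, "dy": 0, "dz": -0.8, "wx": 0, "wy": 0, "wz": 0},
  {"dx": 0, "dy": 0, "dz": -0.6, "wx": 0, "wy": 0, "wz": 0},
  {"dx": 0, "dy": 0, "dz": 0, "wx": 0, "wy": 0, "wz": 0},
  {"dx": 0, "dy": 0, "dz": 0, "wx": 0, "wy": 0, "wz": 0},
], gripper=-0.1)

```text
t: 4.6
tcp_pos: [0.5068, 0.0336, 0.1315]
ee_rot: [[-0.993, 0.121, -0.0], [0.121, 0.993, 0.0], [0.0, 0.0, -1.0]]
ft_force: [0.9, 0.5, 0.1]
gripper_width: 0.455
gripper_force: 0.0
```

Run:
```python
from h import *
np.set_printoptions(precision=4,suppress=True)
s=sense();print(s["tcp_pos"],s["ft_force"])
d=read_camera("wrist");save("w3",d["image"])
for r in trace(d,"hatch_grip")[:1]: print(r["conf"],r["location"])
for z in (.1,.093): print(proj(d,np.array([[*s["tcp_pos"][:2],z]])+np.outer([-.035,0,.035],[*(-s["ee_rot"][:2,0]),0]),s))
```

```text
[0.5068 0.0336 0.1315] [0.8639 0.5454 0.1023]
0.83 [240.1, 202.3]
[[255.8264 174.421 ]
 [255.747  235.7753]
 [255.6763 290.372 ]]
[[255.7713 171.0465]
 [255.6977 230.5256]
 [255.6319 283.6622]]
```

View pics/w3.png

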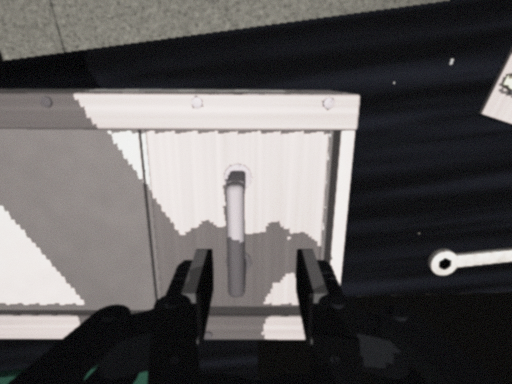

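The bar top runs from (235,183) to (237,297), with its middle about 20 px left of the tool plane. That puts the bar at y ≈ 0.0235. The previous picture gives about the same once it is paired with the pose read just before it (0.0556).

Call:
arm_command([
  {"dx": 0.04, "dy": -0.41, "dz": -0.3, "wx": 0, "wy": 0, "wz": 0},
  {"dx": 0, "dy": 0, "dz": -0.8, "wx": 0, "wy": 0, "wz": 0},
  {"dx": 0, "dy": 0, "dz": -0.8, "wx": 0, "wy": 0, "wz": 0},
  {"dx": 0, "dy": 0, "dz": -0.4, "wx": 0, "wy": 0, "wz": 0},
  {"dx": 0, "dy": 0, "dz": 0, "wx": 0, "wy": 0, "wz": 0},
  {"dx": 0, "dy": 0, "dz": 0, "wx": 0, "wy": 0, "wz": 0},
], gripper=-0.1)

```text
t: 5.3
tcp_pos: [0.5081, 0.0225, 0.0741]
ee_rot: [[-0.992, 0.122, 0.0], [0.122, 0.992, -0.0], [-0.0, 0.0, -1.0]]
ft_force: [0.3, 0.3, 0.1]
gripper_width: 0.451
gripper_force: 0.0
```

Call:
arm_command([
  {"dx": 0, "dy": 0, "dz": 0, "wx": 0, "wy": 0, "wz": 0},
  {"dx": 0, "dy": 0, "dz": 0, "wx": 0, "wy": 0, "wz": 0},
  {"dx": 0, "dy": 0, "dz": 0, "wx": 0, "wy": 0, "wz": 0},
  {"dx": 0, "dy": 0, "dz": 0, "wx": 0, "wy": 0, "wz": 0},
  {"dx": 0, "dy": 0, "dz": 0, "wx": 0, "wy": 0, "wz": 0},
  {"dx": 0, "dy": 0, "dz": 0, "wx": 0, "wy": 0, "wz": 0},
], gripper=-1)

```text
t: 5.9
tcp_pos: [0.5087, 0.0228, 0.0748]
ee_rot: [[-0.993, 0.122, 0.002], [0.122, 0.993, 0.0], [-0.002, 0.0, -1.0]]
ft_force: [-0.8, -0.4, 6.1]
gripper_width: 0.104
gripper_force: 59.3
```

Call:
arm_command([
  {"dx": 0, "dy": 0, "dz": 0.14, "wx": 0, "wy": 0, "wz": 0},
  {"dx": 0, "dy": 0, "dz": 0.14, "wx": 0, "wy": 0, "wz": 0},
  {"dx": 0, "dy": 0, "dz": 0.14, "wx": 0, "wy": 0, "wz": 0},
  {"dx": 0, "dy": 0, "dz": 0, "wx": 0, "wy": 0, "wz": 0},
  {"dx": 0, "dy": 0, "dz": 0, "wx": 0, "wy": 0, "wz": 0},
  {"dx": 0, "dy": 0, "dz": 0, "wx": 0, "wy": 0, "wz": 0},
])

```text
t: 6.5
tcp_pos: [0.5076, 0.0227, 0.0842]
ee_rot: [[-0.993, 0.122, -0.0], [0.122, 0.993, 0.0], [0.0, -0.0, -1.0]]
ft_force: [-0.1, 0.1, -2.5]
gripper_width: 0.104
gripper_force: 58.5
```

Call:
arm_command([
  {"dx": -0.073, "dy": -0.595, "dz": 0, "wx": 0, "wy": 0, "wz": 0},
  {"dx": -0.073, "dy": -0.595, "dz": 0, "wx": 0, "wy": 0, "wz": 0},
  {"dx": -0.073, "dy": -0.595, "dz": 0, "wx": 0, "wy": 0, "wz": 0},
  {"dx": -0.073, "dy": -0.595, "dz": 0, "wx": 0, "wy": 0, "wz": 0},
  {"dx": -0.073, "dy": -0.595, "dz": 0, "wx": 0, "wy": 0, "wz": 0},
])

```text
t: 7.0
tcp_pos: [0.4984, -0.0522, 0.0841]
ee_rot: [[-0.993, 0.122, -0.0], [0.122, 0.993, 0.0], [0.0, -0.0, -1.0]]
ft_force: [-1.2, -1.1, -2.3]
gripper_width: 0.106
gripper_force: 58.5
```

Call:
arm_command([
  {"dx": -0.073, "dy": -0.595, "dz": 0, "wx": 0, "wy": 0, "wz": 0},
  {"dx": -0.073, "dy": -0.595, "dz": 0, "wx": 0, "wy": 0, "wz": 0},
  {"dx": -0.073, "dy": -0.595, "dz": 0, "wx": 0, "wy": 0, "wz": 0},
  {"dx": 0, "dy": 0, "dz": 0, "wx": 0, "wy": 0, "wz": 0},
  {"dx": 0, "dy": 0, "dz": 0, "wx": 0, "wy": 0, "wz": 0},
])

```text
t: 7.5
tcp_pos: [0.4931, -0.096, 0.0842]
ee_rot: [[-0.992, 0.123, -0.0], [0.123, 0.992, 0.0], [0.0, 0.0, -1.0]]
ft_force: [0.7, 0.9, -2.7]
gripper_width: 0.101
gripper_force: 58.6
```

Call:
arm_command([
  {"dx": 0, "dy": 0, "dz": -0.08, "wx": 0, "wy": 0, "wz": 0},
  {"dx": 0, "dy": 0, "dz": -0.08, "wx": 0, "wy": 0, "wz": 0},
  {"dx": 0, "dy": 0, "dz": 0, "wx": 0, "wy": 0, "wz": 0},
  {"dx": 0, "dy": 0, "dz": 0, "wx": 0, "wy": 0, "wz": 0},
])

```text
t: 7.9
tcp_pos: [0.4935, -0.0951, 0.0808]
ee_rot: [[-0.993, 0.121, 0.0], [0.121, 0.993, 0.0], [-0.0, 0.0, -1.0]]
ft_force: [-2.5, 0.6, 5.2]
gripper_width: 0.105
gripper_force: 59.5
```

Call:
arm_command([
  {"dx": 0, "dy": 0, "dz": 0, "wx": 0, "wy": 0, "wz": 0},
  {"dx": 0, "dy": 0, "dz": 0, "wx": 0, "wy": 0, "wz": 0},
  {"dx": 0, "dy": 0, "dz": 0, "wx": 0, "wy": 0, "wz": 0},
  {"dx": 0, "dy": 0, "dz": 0, "wx": 0, "wy": 0, "wz": 0},
], gripper=-0.3)

```text
t: 8.3
tcp_pos: [0.4933, -0.0962, 0.0803]
ee_rot: [[-0.993, 0.122, 0.0], [0.122, 0.993, 0.0], [-0.0, 0.0, -1.0]]
ft_force: [0.1, -0.7, -0.1]
gripper_width: 0.346
gripper_force: 0.0
```

Call:
arm_command([
  {"dx": 0, "dy": 0, "dz": 0.8, "wx": 0, "wy": 0, "wz": 0},
  {"dx": 0, "dy": 0, "dz": 1, "wx": 0, "wy": 0, "wz": 0},
  {"dx": 0.1, "dy": 0.8, "dz": 1, "wx": 0, "wy": 0, "wz": 0},
  {"dx": 0.1, "dy": 0.8, "dz": 1, "wx": 0, "wy": 0, "wz": 0},
  {"dx": 0.1, "dy": 0.8, "dz": 1, "wx": 0, "wy": 0, "wz": 0},
  {"dx": 0.1, "dy": 0.8, "dz": 0.7, "wx": 0, "wy": 0, "wz": 0},
  {"dx": 0.1, "dy": 0.8, "dz": 0, "wx": 0, "wy": 0, "wz": 0},
  {"dx": 0, "dy": 0.8, "dz": 0, "wx": 0, "wy": 0, "wz": 0},
  {"dx": 0, "dy": 0, "dz": 0, "wx": 0, "wy": 0, "wz": 0},
  {"dx": 0, "dy": 0, "dz": 0, "wx": 0, "wy": 0, "wz": 0},
  {"dx": 0, "dy": 0, "dz": 0, "wx": 0, "wy": 0, "wz": 0},
])

```text
t: 9.4
tcp_pos: [0.5055, 0.0224, 0.2175]
ee_rot: [[-0.992, 0.123, -0.001], [0.123, 0.992, -0.001], [0.001, -0.001, -1.0]]
ft_force: [-0.3, 0.1, -0.0]
gripper_width: 0.352
gripper_force: 0.0
```

Run:
```python
from h import *
np.set_printoptions(precision=4,suppress=True)
s=sense();d=read_camera("wrist")
print(s["tcp_pos"],s["ee_rot"]);np.savez("w4.npz",tcp_pos=s["tcp_pos"],ee_rot=s["ee_rot"],im=d["image"],cx=d["cx"],cy=d["cy"],vertical_fov=d["vertical_fov"],tool_from_camera=d["tool_from_camera"])
save("w4",cv2.resize(d["image"],(800,600),interpolation=2))
for k in ["hatch_grip","carrier_grip"]:
  for r in trace(d,k)[:1]: print(k,r["conf"],r["location"])
```

```text
[0.5055 0.0224 0.2175] [[-0.9923  0.1235 -0.0006]
 [ 0.1235  0.9923 -0.0007]
 [ 0.0005 -0.0008 -1.    ]]
hatch_grip 0.66 [120.4, 178.7]
carrier_grip 0.63 [483.7, 68.1]
```

View pics/w4.png

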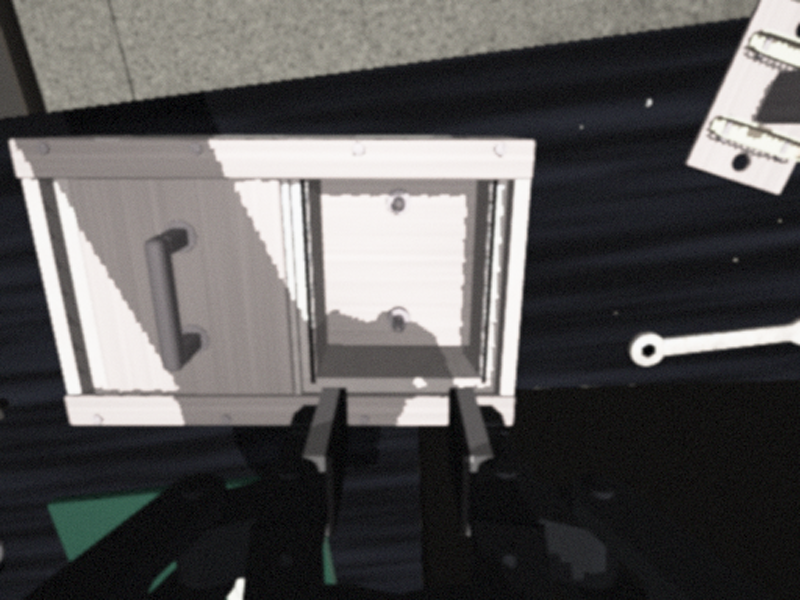

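The hatch now lies over the deck and the well is open. The pins are at about (398,203) and (398,318) in the enlarged picture, and the carrier is at upper right.

Run:
```python
from h import *
np.set_printoptions(precision=4,suppress=True)
z=np.load("w4.npz");s=z;d=dict(image=z["im"],cx=float(z["cx"]),cy=float(z["cy"]),vertical_fov=float(z["vertical_fov"]),tool_from_camera=z["tool_from_camera"])
k=1.5625;P=lambda u,h:atz(d,(u[0]/k,u[1]/k),h,s)[:2]
a,b=P((398,203),.03),P((398,318),.03);print("pins",a,b,np.linalg.norm(a-b),(a+b)/2)
C=[P(u,.084) for u in [(10,140),(535,141),(515,424),(70,425)]];print(np.array(C),np.mean(C,0))
for i in range(4): e=C[(i+1)%4]-C[i];print(np.linalg.norm(e),np.degrees(np.arctan2(e[1],e[0])))
im=d["image"]
x=cv2.resize(im[115:150,235:275],(400,350),interpolation=2);y=cv2.resize(im[188:223,235:275],(400,350),interpolation=2)
save("w4c",np.hstack([x,y]))
```

```text
pins [0.4691 0.0263] [0.5426 0.0172] 0.07406667984068364 [0.5058 0.0218]
[[ 0.408  -0.1573]
 [ 0.4402  0.0974]
 [ 0.5966  0.079 ]
 [ 0.5654 -0.1782]] [ 0.5026 -0.0398]
0.25677764244587986 82.78969071115469
0.15748499895551524 -6.6943514796799155
0.25910633652524956 -96.91842837149568
0.15880116003686223 172.46237903980867
```

View pics/w4c.png

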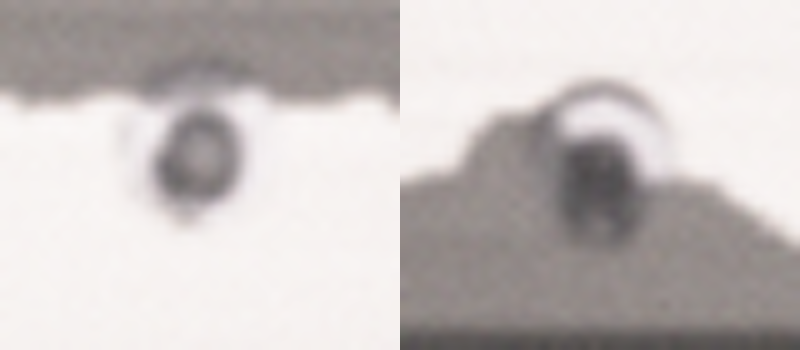

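Run:
```python
from h import *
np.set_printoptions(precision=4,suppress=True)
z=np.load("w4.npz");s=z;d=dict(image=z["im"],cx=float(z["cx"]),cy=float(z["cy"]),vertical_fov=float(z["vertical_fov"]),tool_from_camera=z["tool_from_camera"])
P=lambda u,h:atz(d,u,h,s)[:2]
for u,v,h in [((255,130.5),(255.,210),.031),((254.8,128),(255,203),.012)]:
    a,b=P(u,h),P(v,h);e=b-a;print(a,b,np.linalg.norm(e),np.degrees(np.arctan2(e[1],e[0])),(a+b)/2)
C=np.mean([P((x/1.5625,y/1.5625),.084) for x,y in [(10,140),(535,141),(515,424),(70,425)]],0)
print(C+.0595*np.array([.121,.9926]), C+.0645*np.array([.121,.9926]))
# project expected model
for m in ([.5062,.0218],):
  for h in(.031,.012):
    print(h,proj(d,np.array([[m[0]+q*.9926,m[1]-q*.121,h] for q in(-.04,.04)]),s))
```

```text
[0.4695 0.0266] [0.5492 0.0167] 0.08031162506007683 -7.0634431241671845 [0.5094 0.0216]
[0.4696 0.0264] [0.5485 0.0168] 0.07941768480921046 -6.919617789468901 [0.509  0.0216]
[0.5098 0.0193] [0.5104 0.0243]
0.031 [[254.6952 127.2984]
 [254.8731 206.9543]]
0.012 [[254.6908 124.8087]
 [254.8603 200.741 ]]
```

Run:
```python
from h import *
np.set_printoptions(precision=4,suppress=True)
z=np.load("w4.npz");d=dict(image=z["im"],cx=float(z["cx"]),cy=float(z["cy"]),vertical_fov=float(z["vertical_fov"]),tool_from_camera=z["tool_from_camera"])
w=np.load("w1.npz");s=dict(tcp_pos=w["p"],ee_rot=w["R"]);print(s["tcp_pos"])
f=lambda x,y:((x-400)/3.3333+392,y/3.3333)
P=lambda u,h:atz(d,f(*u),h,s)[:2]
a,b=P((632,102),.004),P((517,362),.004);e=b-a;print(a,b,np.linalg.norm(e),np.degrees(np.arctan2(e[1],e[0])),(a+b)/2)
C=[P(u,.004) for u in [(550,32),(750,98),(600,427),(410,368)]];print(np.mean(C,0))
for i in range(4): e=C[(i+1)%4]-C[i];print(np.linalg.norm(e),np.degrees(np.arctan2(e[1],e[0])))
print("grip top",P((680,182),.046),P((628,285),.046),(P((680,182),.046)+P((628,285),.046))/2)
```

```text
[0.5011 0.0556 0.2464]
[0.4005 0.2787] [0.4737 0.2464] 0.07998617923655489 -23.796588319048762 [0.4371 0.2626]
[0.4379 0.2634]
0.0660149121415772 66.89916115518592
0.10242966244934257 -22.88322771673661
0.06789125238167319 -113.61589178093068
0.10182945463046249 156.06381894088221
grip top [0.4247 0.2698] [0.4504 0.2572] [0.4375 0.2635]
```

Call:
arm_command([
  {"dx": -0.27, "dy": 0.96, "dz": 0, "wx": 0, "wy": 0, "wz": -0.24},
  {"dx": -0.27, "dy": 0.96, "dz": 0, "wx": 0, "wy": 0, "wz": -0.24},
  {"dx": -0.27, "dy": 0.96, "dz": 0, "wx": 0, "wy": 0, "wz": -0.24},
  {"dx": -0.27, "dy": 0.96, "dz": 0, "wx": 0, "wy": 0, "wz": -0.24},
  {"dx": -0.27, "dy": 0.96, "dz": 0, "wx": 0, "wy": 0, "wz": -0.24},
  {"dx": -0.27, "dy": 0.96, "dz": -0.6, "wx": 0, "wy": 0, "wz": -0.24},
  {"dx": -0.27, "dy": 0.96, "dz": -0.7, "wx": 0, "wy": 0, "wz": -0.24},
  {"dx": -0.27, "dy": 0.96, "dz": -0.8, "wx": 0, "wy": 0, "wz": -0.24},
  {"dx": -0.27, "dy": 0.96, "dz": -0.8, "wx": 0, "wy": 0, "wz": -0.24},
  {"dx": -0.27, "dy": 0.96, "dz": -0.6, "wx": 0, "wy": 0, "wz": -0.24},
  {"dx": 0, "dy": 0, "dz": 0, "wx": 0, "wy": 0, "wz": 0},
  {"dx": 0, "dy": 0, "dz": 0, "wx": 0, "wy": 0, "wz": 0},
], gripper=0)

```text
t: 10.75
tcp_pos: [0.4381, 0.2634, 0.1299]
ee_rot: [[-0.917, 0.398, -0.001], [0.398, 0.917, -0.001], [0.001, -0.001, -1.0]]
ft_force: [-0.0, -1.2, 0.1]
gripper_width: 0.503
gripper_force: 0.0
```

Run:
```python
from h import *
np.set_printoptions(precision=4,suppress=True)
s=sense();d=read_camera("wrist");print(s["tcp_pos"],s["ee_rot"])
r=trace(d,"carrier_grip")[0];print(r["conf"],r["location"])
c=max(cv2.findContours(r["region"].astype(np.uint8),0,1)[0],key=cv2.contourArea)
print(cv2.boundingRect(c),cv2.approxPolyDP(c,8,True).reshape(-1,2).tolist())
R=cv2.Rodrigues(np.array([0,0,np.radians(-23.7)]))[0];m=np.array([.4374,.263,0])
print(proj(d,[m+R@[x,y,.004] for x,y in[(-.051,.033),(-.051,-.033),(.051,-.033),(.051,.033),(-.04,0),(.04,0)]],s))
save("w5",d["image"])
```

```text
[0.4381 0.2634 0.1299] [[-0.9174  0.398  -0.0009]
 [ 0.398   0.9174 -0.0008]
 [ 0.0005 -0.001  -1.    ]]
0.9 [253.2, 180.2]
(212, 120, 88, 123) [[297, 120], [213, 121], [218, 241], [292, 241]]
[[298.1064 121.3188]
 [211.7    120.9453]
 [215.8618 241.8609]
 [292.8212 242.2086]
 [254.8331 135.5798]
 [254.3936 230.2832]]
```

View pics/w5.png

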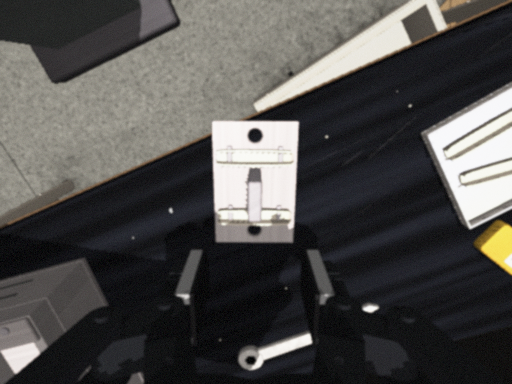

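The carrier's outline at (212..298, 120..242) matches the prediction within 1–2 px. I'll go down and grasp it.

Call:
arm_command([
  {"dx": 0, "dy": 0, "dz": -0.8, "wx": 0, "wy": 0, "wz": 0},
  {"dx": 0, "dy": 0, "dz": -0.8, "wx": 0, "wy": 0, "wz": 0},
  {"dx": 0, "dy": 0, "dz": -0.8, "wx": 0, "wy": 0, "wz": 0},
  {"dx": 0, "dy": 0, "dz": -0.8, "wx": 0, "wy": 0, "wz": 0},
  {"dx": 0, "dy": 0, "dz": -0.7, "wx": 0, "wy": 0, "wz": 0},
  {"dx": 0, "dy": 0, "dz": -0.46, "wx": 0, "wy": 0, "wz": 0},
  {"dx": 0, "dy": 0, "dz": 0, "wx": 0, "wy": 0, "wz": 0},
  {"dx": 0, "dy": 0, "dz": 0, "wx": 0, "wy": 0, "wz": 0},
])

```text
t: 11.65
tcp_pos: [0.4389, 0.2634, 0.0219]
ee_rot: [[-0.917, 0.4, 0.001], [0.4, 0.917, 0.0], [-0.001, 0.0, -1.0]]
ft_force: [-0.3, 0.4, 1.2]
gripper_width: 0.499
gripper_force: 0.0
```

Call:
arm_command([
  {"dx": 0, "dy": 0, "dz": 0, "wx": 0, "wy": 0, "wz": 0},
  {"dx": 0, "dy": 0, "dz": 0, "wx": 0, "wy": 0, "wz": 0},
  {"dx": 0, "dy": 0, "dz": 0, "wx": 0, "wy": 0, "wz": 0},
  {"dx": 0, "dy": 0, "dz": 0, "wx": 0, "wy": 0, "wz": 0},
  {"dx": 0, "dy": 0, "dz": 0, "wx": 0, "wy": 0, "wz": 0},
  {"dx": 0, "dy": 0, "dz": 0, "wx": 0, "wy": 0, "wz": 0},
  {"dx": 0, "dy": 0, "dz": 0, "wx": 0, "wy": 0, "wz": 0},
], gripper=-1)

```text
t: 12.35
tcp_pos: [0.439, 0.2642, 0.0223]
ee_rot: [[-0.917, 0.399, 0.002], [0.399, 0.917, 0.001], [-0.001, 0.001, -1.0]]
ft_force: [-0.3, 0.0, 7.0]
gripper_width: 0.106
gripper_force: 60.0
```

Call:
arm_command([
  {"dx": 0, "dy": 0, "dz": 0.4, "wx": 0, "wy": 0, "wz": 0},
  {"dx": 0, "dy": 0, "dz": 0.8, "wx": 0, "wy": 0, "wz": 0},
  {"dx": 0, "dy": 0, "dz": 0.8, "wx": 0, "wy": 0, "wz": 0},
  {"dx": 0, "dy": 0, "dz": 0.8, "wx": 0, "wy": 0, "wz": 0},
  {"dx": 0, "dy": 0, "dz": 0.8, "wx": 0, "wy": 0, "wz": 0},
  {"dx": 0, "dy": 0, "dz": 0.8, "wx": 0, "wy": 0, "wz": 0},
  {"dx": 0, "dy": 0, "dz": 0.4, "wx": 0, "wy": 0, "wz": 0},
  {"dx": 0, "dy": 0, "dz": 0, "wx": 0, "wy": 0, "wz": 0},
])

```text
t: 13.15
tcp_pos: [0.439, 0.2643, 0.1429]
ee_rot: [[-0.917, 0.399, 0.003], [0.399, 0.917, 0.001], [-0.002, 0.002, -1.0]]
ft_force: [0.7, -0.5, -1.4]
gripper_width: 0.106
gripper_force: 58.8
```

Run:
```python
from h import *
np.set_printoptions(precision=4,suppress=True)
s=sense();d=read_camera("wrist");p,R=s["tcp_pos"],s["ee_rot"];print(p,R,s["gripper_width"],s["ft_force"])
r=trace(d,"carrier_grip")[0];print(r["conf"],r["location"])
c=max(cv2.findContours(r["region"].astype(np.uint8),0,1)[0],key=cv2.contourArea)
print(cv2.approxPolyDP(c,8,True).reshape(-1,2).tolist())
# expected carrier: tool z of top face: TCP 21 mm above underside -> plate top 17 mm beyond the TCP
print(proj(d,[p+R@[x,y,.017] for x,y in[(.051,.033),(.051,-.033),(-.051,-.033),(-.051,.033),(.04,0),(-.04,0)]],s))
save("w6",d["image"])
```

```text
[0.439  0.2643 0.1429] [[-0.917   0.3989  0.0027]
 [ 0.3989  0.917   0.0015]
 [-0.0019  0.0024 -1.    ]] 0.10567516757803185 [ 0.7113 -0.4629 -1.4388]
0.56 [251.3, 211.3]
[[187, 145], [195, 304], [212, 265], [241, 246], [244, 325], [264, 326], [266, 248], [279, 246], [313, 305], [324, 146]]
[[326.8055 148.7402]
 [184.8496 148.7555]
 [196.5451 329.6124]
 [314.6481 329.6584]
 [255.785  171.6954]
 [255.6077 313.1062]]
```

Run:
```python
from h import *
im=cv2.imread("pics/w6.png");g=cv2.cvtColor(im,6)
w=g[150:190,230:282];m=(w<100).astype(np.uint8)
n,l,st,ce=cv2.connectedComponentsWithStats(m)
for i in range(1,n):
    if st[i,4]>20: print(st[i],ce[i]+[230,150])
wt=255.-w; wt[wt<80]=0
for r in range(0,40,2): print("".join("%4d"%v for v in w[r,::2]))
print("col255 rows130-160",g[135:160,215].tolist(),g[135:160,300].tolist())
print("row200",g[200,175:200].tolist(),g[200,310:335].tolist())
```

```text
[ 13   7  23  22 383] [254.27937337 167.96605744]
 241 240 238 239 240 239 238 239 240 241 240 241 238 237 240 238 238 240 240 238 239 238 235 236 240 239
 242 239 238 239 239 238 237 239 241 241 239 241 240 238 237 238 238 240 240 238 238 238 236 238 239 237
 240 237 238 240 239 240 239 237 240 241 240 240 239 238 238 238 239 241 240 239 238 237 236 236 240 239
 241 239 239 238 240 240 240 239 239 236 209 186 171 177 204 231 239 240 241 238 239 240 238 238 242 240
 241 240 240 240 240 240 240 238 204 146  83  47  39  43  78 133 200 238 240 240 239 238 237 238 240 238
 240 238 238 239 240 240 237 197 105  40   6  18  16  17   8  24  96 198 237 239 240 238 236 238 240 238
 241 239 240 239 240 240 208 119  26  16  11  12  16  13  14  13  39 126 218 238 239 238 237 238 241 240
 241 239 239 239 241 235 171  74  25  21  23  18  12   6  16  10  11  71 186 234 239 239 237 237 240 238
 239 238 239 239 239 229 176 183  86  32  28  17  18  13   9  17  18  38 152 225 239 237 237 237 239 237
 241 239 237 238 239 223 130  98  56  24  26  20  13  15  16  11  19  26 138 216 237 237 237 237 238 238

[... 833 characters left out ...]
39 236
 240 237 237 236 237 237 236 235 238 239 237 238 239 236 236 234 236 240 236 235 237 236 235 236 238 237
 238 235 236 234 237 237 236 235 234 238 237 237 237 236 234 234 236 236 235 234 234 235 233 236 237 235
col255 rows130-160 [25, 24, 16, 16, 21, 22, 21, 22, 26, 53, 101, 181, 233, 241, 241, 241, 240, 241, 241, 241, 241, 241, 241, 240, 242] [26, 29, 28, 30, 30, 20, 28, 26, 34, 51, 95, 171, 228, 237, 237, 237, 237, 237, 238, 237, 239, 237, 238, 238, 238]
row200 [33, 28, 33, 30, 36, 30, 32, 30, 33, 34, 40, 95, 180, 234, 240, 239, 238, 239, 244, 243, 245, 245, 247, 246, 247] [244, 245, 243, 241, 238, 235, 235, 238, 239, 237, 214, 155, 81, 40, 40, 41, 42, 43, 36, 41, 42, 35, 40, 39, 34]
```

Call:
arm_command([
  {"dx": 0.15, "dy": -0.5, "dz": 0, "wx": 0, "wy": 0, "wz": 0.12},
  {"dx": 0.28, "dy": -0.96, "dz": 0, "wx": 0, "wy": 0, "wz": 0.24},
  {"dx": 0.28, "dy": -0.96, "dz": 0, "wx": 0, "wy": 0, "wz": 0.24},
  {"dx": 0.28, "dy": -0.96, "dz": 0, "wx": 0, "wy": 0, "wz": 0.24},
  {"dx": 0.28, "dy": -0.96, "dz": 0, "wx": 0, "wy": 0, "wz": 0.24},
  {"dx": 0.28, "dy": -0.96, "dz": 0, "wx": 0, "wy": 0, "wz": 0.24},
  {"dx": 0.28, "dy": -0.96, "dz": 0, "wx": 0, "wy": 0, "wz": 0.24},
  {"dx": 0.28, "dy": -0.96, "dz": 0, "wx": 0, "wy": 0, "wz": 0.24},
  {"dx": 0.28, "dy": -0.96, "dz": 0, "wx": 0, "wy": 0, "wz": 0.24},
  {"dx": 0.28, "dy": -0.96, "dz": 0, "wx": 0, "wy": 0, "wz": 0.24},
  {"dx": 0.2, "dy": -0.55, "dz": 0, "wx": 0, "wy": 0, "wz": 0.12},
])

```text
t: 14.35
tcp_pos: [0.5092, 0.0189, 0.1398]
ee_rot: [[-0.992, 0.123, -0.003], [0.123, 0.992, -0.001], [0.003, -0.001, -1.0]]
ft_force: [0.5, -0.6, -1.4]
gripper_width: 0.101
gripper_force: 58.8
```

Call:
arm_command([
  {"dx": 0, "dy": 0, "dz": 0, "wx": 0, "wy": 0, "wz": 0},
  {"dx": 0, "dy": 0, "dz": 0, "wx": 0, "wy": 0, "wz": 0},
  {"dx": 0, "dy": 0, "dz": 0, "wx": 0, "wy": 0, "wz": 0},
  {"dx": 0, "dy": 0, "dz": 0, "wx": 0, "wy": 0, "wz": 0},
])

```text
t: 14.75
tcp_pos: [0.5094, 0.0229, 0.1411]
ee_rot: [[-0.993, 0.12, -0.001], [0.12, 0.993, 0.0], [0.001, 0.0, -1.0]]
ft_force: [0.2, 0.8, -1.8]
gripper_width: 0.099
gripper_force: 58.8
```

Run:
```python
from h import *
np.set_printoptions(precision=4,suppress=True)
P=[]
for i in range(5):
    s=sense();d=read_camera("wrist");P.append(s["tcp_pos"])
print(np.array(P),s["ee_rot"]);save("w7",d["image"])
R=s["ee_rot"];t=np.array([.5092,.0216]);o=(R@[.00155,-.0007,0])[:2]
print("need (mm)",1000*(t-o-np.mean(P,0)[:2]),"tool y deg",np.degrees(np.arctan2(R[1,1],R[0,1])))
```

```text
[[0.5094 0.0229 0.1411]
 [0.5096 0.0227 0.1412]
 [0.5098 0.0225 0.1413]
 [0.5098 0.0223 0.1413]
 [0.5099 0.0221 0.1414]] [[-0.9926  0.1211  0.0001]
 [ 0.1211  0.9926  0.0001]
 [-0.      0.0001 -1.    ]]
need (mm) [ 1.1207 -0.3835] tool y deg 83.04325610291872
```

Call:
arm_command([
  {"dx": 0.036, "dy": 0, "dz": -0.4, "wx": 0, "wy": 0, "wz": 0},
  {"dx": 0, "dy": 0, "dz": -0.6, "wx": 0, "wy": 0, "wz": 0},
  {"dx": 0, "dy": 0, "dz": -0.6, "wx": 0, "wy": 0, "wz": 0},
  {"dx": 0, "dy": 0, "dz": -0.6, "wx": 0, "wy": 0, "wz": 0},
  {"dx": 0, "dy": 0, "dz": -0.6, "wx": 0, "wy": 0, "wz": 0},
  {"dx": 0, "dy": 0, "dz": -0.5, "wx": 0, "wy": 0, "wz": 0},
  {"dx": 0, "dy": 0, "dz": 0, "wx": 0, "wy": 0, "wz": 0},
  {"dx": 0, "dy": 0, "dz": 0, "wx": 0, "wy": 0, "wz": 0},
  {"dx": 0, "dy": 0, "dz": 0, "wx": 0, "wy": 0, "wz": 0},
  {"dx": 0, "dy": 0, "dz": 0, "wx": 0, "wy": 0, "wz": 0},
])

```text
t: 16.0
tcp_pos: [0.5116, 0.0215, 0.0596]
ee_rot: [[-0.993, 0.122, 0.001], [0.122, 0.993, 0.0], [-0.001, 0.0, -1.0]]
ft_force: [0.5, -0.4, -1.6]
gripper_width: 0.105
gripper_force: 58.8
```

Run:
```python
from h import *
np.set_printoptions(precision=4,suppress=True)
s=sense();d=read_camera("wrist");print(s["tcp_pos"],s["ft_force"]);save("w8",d["image"])
save("w8c",cv2.resize(d["image"][135:335,170:340],(510,600),interpolation=2))
print(proj(d,[[.4695,.0265,.031],[.549,.0167,.031]],s))
```

```text
[0.5116 0.0215 0.0596] [ 0.4735 -0.4189 -1.6122]
[[255.4366 161.7995]
 [255.2741 297.2906]]
```

View pics/w8c.png

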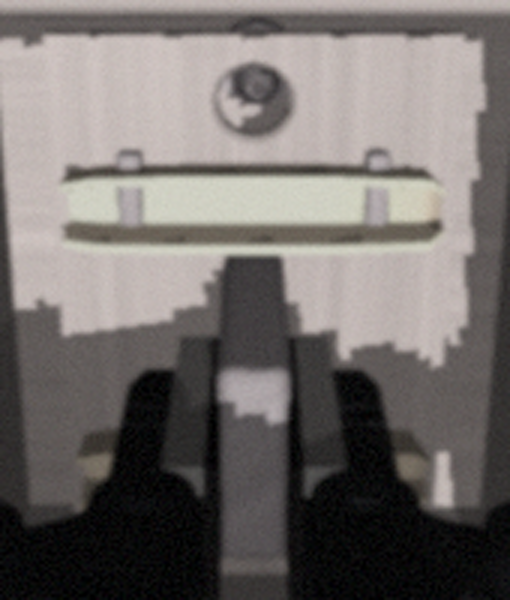

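Through the near hole (centre about (254.3,168)) the pin tip shows at about (256,163). I'll work out the sideways offset between them.

Run:
```python
from h import *
np.set_printoptions(precision=4,suppress=True)
P=[]
for i in range(3): s=sense();d=read_camera("wrist");P.append(s["tcp_pos"])
print(np.array(P))
g=cv2.cvtColor(d["image"],7)[150:185,235:275]; save("w9",d["image"])
for r in g[::1]: print("".join("%4d"%v for v in r[2:36]))
z=s["tcp_pos"][2]-.0222+.004;h=atz(d,(254.3,168),z,s);p=atz(d,(256,163),.031,s)
print(h,p,"need mm",1000*(p-h)); print("hole px of tcp-based",proj(d,s["tcp_pos"]+s["ee_rot"]@[.04155,-.0007,.0182],s))
```

```text
[[0.5115 0.0215 0.0595]
 [0.5113 0.0215 0.0594]
 [0.5113 0.0215 0.0593]]
 188 188 191 192 189 184 187 192 190 190 195 195 193 190 194 195 194 193 193 187 186 188 188 187 186 187 191 194 195 194 192 186 188 191
 187 190 191 193 188 188 188 190 190 189 193 190 190 189 194 195 197 192 190 188 184 186 185 187 184 187 191 189 190 193 190 187 185 189
 189 192 189 190 189 188 187 187 190 188 193 191 192 188 191 197 194 190 192 190 188 189 185 191 183 190 189 193 191 194 191 189 187 192
 189 190 191 193 189 189 189 190 188 190 191 190 192 191 191 195 193 191 191 189 189 187 188 186 188 192 192 194 193 190 191 186 184 187
 187 193 192 191 185 187 187 189 190 192 192 190 193 193 189 189 186 182 182 181 187 185 190 187 190 191 190 194 191 189 191 186 184 188
 191 190 192 193 189 190 188 191 192 191 193 192 185 178 174 173 164 160 159 161 167 172 183 184 187 190 195 195 193 190 191 189 186 188
 194 192 193 193 192 192 191 190 189 190 189 178 163 144 137 131 125 123 123 122 130 143 160 172 176 186 190 198 193 195 192 188 188 193
 190 191 195 193 190 189 189 184 182 177 162 144 121  96  89  93  99
[... 3193 characters left out ...]
85 189 190 185 185 181 189
 186 186 189 188 188 186 188 184 184 184 181 180 172 168 162 159 157 151 153 153 160 159 163 170 177 181 186 191 189 185 184 182 184 185
 188 188 189 187 189 186 183 185 185 190 192 187 185 178 173 174 174 165 171 167 169 173 179 178 182 183 188 191 193 190 183 185 185 186
 185 188 190 192 187 184 184 183 185 188 191 191 190 187 187 187 183 185 182 183 181 178 181 184 183 187 191 194 189 188 186 182 185 184
 184 189 191 186 185 186 179 185 183 186 190 190 189 186 191 192 191 188 183 181 181 186 181 181 180 183 188 190 189 182 184 183 182 184
[0.4698 0.0258 0.0411] [0.4698 0.0266 0.031 ] need mm [  0.0494   0.8584 -10.137 ]
hole px of tcp-based [[254.5001 168.3882]]
```

Call:
arm_command([
  {"dx": 0, "dy": 0.027, "dz": 0, "wx": 0, "wy": 0, "wz": 0},
  {"dx": 0, "dy": 0, "dz": -0.2, "wx": 0, "wy": 0, "wz": 0},
  {"dx": 0, "dy": 0, "dz": -0.2, "wx": 0, "wy": 0, "wz": 0},
  {"dx": 0, "dy": 0, "dz": -0.2, "wx": 0, "wy": 0, "wz": 0},
  {"dx": 0, "dy": 0, "dz": 0, "wx": 0, "wy": 0, "wz": 0},
  {"dx": 0, "dy": 0, "dz": 0, "wx": 0, "wy": 0, "wz": 0},
])

```text
t: 16.8
tcp_pos: [0.5105, 0.0221, 0.0434]
ee_rot: [[-0.993, 0.122, -0.001], [0.122, 0.993, -0.0], [0.001, -0.0, -1.0]]
ft_force: [0.7, 0.4, -0.4]
gripper_width: 0.107
gripper_force: 58.8
```

Call:
arm_command([
  {"dx": 0, "dy": 0, "dz": -0.12, "wx": 0, "wy": 0, "wz": 0},
  {"dx": 0, "dy": 0, "dz": -0.12, "wx": 0, "wy": 0, "wz": 0},
  {"dx": 0, "dy": 0, "dz": -0.12, "wx": 0, "wy": 0, "wz": 0},
  {"dx": 0, "dy": 0, "dz": 0, "wx": 0, "wy": 0, "wz": 0},
  {"dx": 0, "dy": 0, "dz": 0, "wx": 0, "wy": 0, "wz": 0},
  {"dx": 0, "dy": 0, "dz": 0, "wx": 0, "wy": 0, "wz": 0},
])

```text
t: 17.4
tcp_pos: [0.5108, 0.0221, 0.0348]
ee_rot: [[-0.993, 0.122, -0.0], [0.122, 0.993, 0.0], [0.0, -0.0, -1.0]]
ft_force: [-0.2, -0.5, -1.3]
gripper_width: 0.106
gripper_force: 59.0
```

Call:
arm_command([
  {"dx": 0, "dy": 0, "dz": -0.03, "wx": 0, "wy": 0, "wz": 0},
  {"dx": 0, "dy": 0, "dz": 0, "wx": 0, "wy": 0, "wz": 0},
  {"dx": 0, "dy": 0, "dz": 0, "wx": 0, "wy": 0, "wz": 0},
])

```text
t: 17.7
tcp_pos: [0.5109, 0.0221, 0.0343]
ee_rot: [[-0.993, 0.122, 0.0], [0.122, 0.993, -0.0], [-0.0, -0.0, -1.0]]
ft_force: [-1.9, 0.7, 3.2]
gripper_width: 0.103
gripper_force: 59.4
```

Call:
arm_command([
  {"dx": 0, "dy": 0, "dz": 0, "wx": 0, "wy": 0, "wz": 0},
  {"dx": 0, "dy": 0, "dz": 0, "wx": 0, "wy": 0, "wz": 0},
  {"dx": 0, "dy": 0, "dz": 0, "wx": 0, "wy": 0, "wz": 0},
  {"dx": 0, "dy": 0, "dz": 0, "wx": 0, "wy": 0, "wz": 0},
], gripper=-0.4)

```text
t: 18.1
tcp_pos: [0.5109, 0.0222, 0.034]
ee_rot: [[-0.993, 0.122, 0.0], [0.122, 0.993, 0.0], [-0.0, 0.0, -1.0]]
ft_force: [0.6, 0.1, -0.8]
gripper_width: 0.298
gripper_force: 0.0
```

Call:
arm_command([
  {"dx": 0, "dy": 0, "dz": 0.3, "wx": 0, "wy": 0, "wz": 0},
  {"dx": 0, "dy": 0, "dz": 0.6, "wx": 0, "wy": 0, "wz": 0},
  {"dx": 0, "dy": 0, "dz": 0.8, "wx": 0, "wy": 0, "wz": 0},
  {"dx": 0, "dy": 0, "dz": 1, "wx": 0, "wy": 0, "wz": 0},
  {"dx": 0, "dy": 0, "dz": 1, "wx": 0, "wy": 0, "wz": 0},
  {"dx": 0, "dy": 0, "dz": 1, "wx": 0, "wy": 0, "wz": 0},
  {"dx": 0, "dy": 0, "dz": 1, "wx": 0, "wy": 0, "wz": 0},
  {"dx": 0, "dy": 0, "dz": 1, "wx": 0, "wy": 0, "wz": 0},
  {"dx": 0, "dy": 0, "dz": 0, "wx": 0, "wy": 0, "wz": 0},
  {"dx": 0, "dy": 0, "dz": 0, "wx": 0, "wy": 0, "wz": 0},
  {"dx": 0, "dy": 0, "dz": 0, "wx": 0, "wy": 0, "wz": 0},
])

```text
t: 19.2
tcp_pos: [0.51, 0.0221, 0.2008]
ee_rot: [[-0.993, 0.122, -0.002], [0.122, 0.993, -0.0], [0.002, -0.0, -1.0]]
ft_force: [0.5, 0.5, 0.3]
gripper_width: 0.298
gripper_force: 0.0
```

Run:
```python
from h import *
np.set_printoptions(precision=4,suppress=True)
s=sense();d=read_camera("wrist");print(s["t"],s["tcp_pos"],s["ft_force"]);save("w10",d["image"])
r=trace(d,"carrier_grip")[0];print(r["conf"],r["location"])
c=max(cv2.findContours(r["region"].astype(np.uint8),0,1)[0],key=cv2.contourArea)
print(cv2.approxPolyDP(c,6,True).reshape(-1,2).tolist())
R=cv2.Rodrigues(np.array([0,0,np.radians(-7.)]))[0];m=np.array([.5092,.0216,0])
for h in(.016,.022): print(proj(d,[m+R@[x,y,h] for x,y in[(-.051,.033),(-.051,-.033),(.051,-.033),(.051,.033)]],s).round(1).tolist())
print(proj(d,[m+R@[x,0,h] for x,h in[(-.04,.031),(.04,.031),(-.04,.016),(.04,.016)]],s).round(1).tolist())
save("w10c",cv2.resize(d["image"],(800,600),interpolation=2))
```

```text
19.2 [0.51   0.0221 0.2008] [0.5379 0.4996 0.3104]
0.93 [252.4, 164.2]
[[221, 115], [223, 215], [287, 216], [290, 116]]
[[290.3, 114.1], [219.0, 114.1], [222.3, 216.5], [287.0, 216.5]]
[[290.9, 114.7], [218.4, 114.7], [221.7, 218.7], [287.5, 218.7]]
[[254.6, 128.2], [254.6, 211.7], [254.6, 126.1], [254.6, 206.3]]
```

View pics/w10c.png

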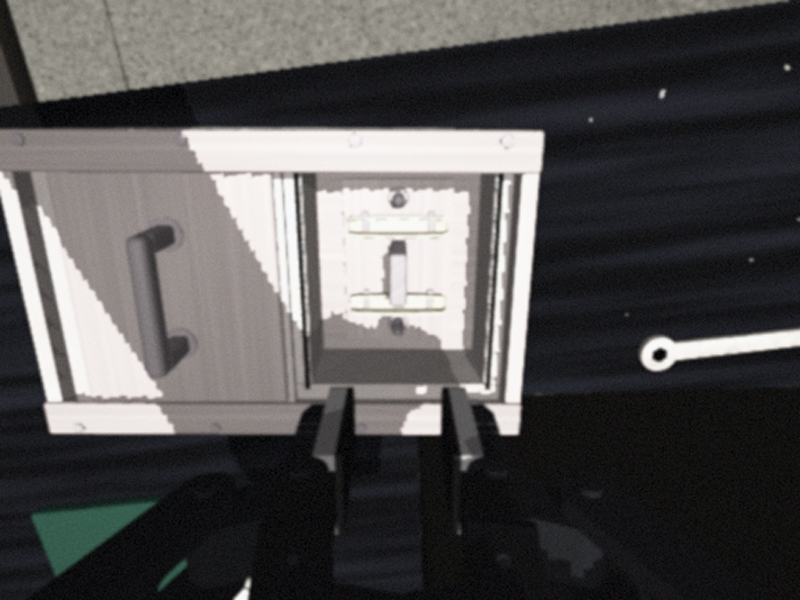

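The carrier lies in the well with both pins through its holes, at (398,198) and (398,325). Its outline fits the seated height. The hatch is flat on the deck and the gripper is clear.

```bash
python3 -c "
from cell import finish_job;print(finish_job())"
```

```text
the job is handed in; nothing more can be done
None
```

I slid the hatch back flat on the deck, seated the carrier on both pins, let go and handed the job in at about 19 s; the final picture shows both in place, but no verdict came back.

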